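Clip a glued pocket notebook to its drying easel

TASK

Take the narrow pocket notebook out of the sorter rack and stand it on the empty drying easel, foot down on the ledge and back flat against the leaning board, setting it down rather than dropping it. Then take the large spring clamp off the rail and clip it squarely over the middle of the top edge so that it pinches notebook and easel board together, and let go; leave everything else on the bench where it is.

Things in the scene. Friction and masses are not known exactly. Their poses are not given: they have to be found in the camera images.
- notebook: Slim grey hardback notebook, rigid: 12 mm thick (x), 62 mm wide (y), 140 mm tall (z), 110 g. Origin: centre of its foot; z up along the book. Stands upright on end in a slot of the rack, foot 12 mm above the bench. Take it across its 62 mm width, near the top, fingers on its two narrow sides; either face may go against the easel.
- sketchbook: Bystander: blue hardback 14 mm thick (x), 96 mm wide (y), 122 mm tall; origin at the centre of its foot. Stands in another slot of the rack.
- ledger: Bystander: grey hardback 15 mm thick (x), 84 mm wide (y), 150 mm tall; origin at the centre of its foot. Stands in another slot of the rack.
- rack: Fixed wooden sorter rack, base 135 mm (x) by 75 mm (y), 12 mm thick, origin under its centre. Six dividers, 5 mm thick, 62 mm long in y, up to 61 mm above the bench, make slots 18 mm wide. Books stand in the slots at x = -46, 0 and +46 mm, widths along y. Stands left or right of the easels.
- rail: Fixed plywood clamp rail on edge: 280 mm long (x), 18 mm thick (y), top edge 110 mm above the bench, two feet 85 mm wide; origin under its centre. Three spring clamps are clipped on its top edge, handles up, about 80 mm apart. On the other side of the easels from the rack.
- clamp: The large sprung hinged clamp (dark steel, rubber pads), 90 g, 22 mm wide along its pin. Origin at the hinge pin; y along the pin, z to the handle ends, jaws at -z, levers at +x and -x. On the rail the pin lies along the rail, 22 mm above its top edge, 132 mm above the bench. The barrel round the pin reaches 9 mm below the pin, the deepest an edge can go in.
- clamp_handles (a point): On the large clamp, midway between its two handle grips, 38 mm from the pin along +z. The grips are flat plates 22 mm wide (y) and 21 mm tall, ending 47 mm above the pin, 50 mm over their outsides at the end on the rail (69 mm if shut on nothing). Pressed together in x they open the jaws: 11 to 16 N, up to a firm stop with the grips parallel, 31 mm over all; a 30 N grip just closes to it.
- clamp_mouth (a point): Midway between the two jaw pads of the large clamp, 42 mm from its pin along -z; same axes as the clamp. Pads 11 mm tall in z; squeezed to the stop they are 34 mm apart; released on a 20 mm stack they press with about 12 N.
- clamp_a (a joint): Opening of each lever of the large clamp (rad; both levers move alike): 0 with the pads 18 mm apart as on the rail, -0.21 shut on nothing, +0.02 on 20 mm, +0.19 handles fully squeezed (pads 34 mm apart).
- small1: Bystander: small spring clamp of the same form, 0.72 times as large (handle ends about 32 mm above its pin), too small for the job, clipped on the rail; origin at its pin.
- small2: Bystander: second small spring clamp, like small1, clipped on the rail; origin at its pin.
- easel: The empty drying easel, fixed, plywood, foot 130 mm (x) by 90 mm (y); origin under the foot's centre, z up. Its backboard leans 30 degrees from vertical, top towards the easel's -x, free face to +x and up, looking to the robot's left. Backboard 50 mm wide, 8 mm thick, 138 mm up the slope from the ledge; prop rods only behind its lower 75 mm. The notebook overhangs it 6 mm each side.
- easel_seat (a point): On the empty easel: middle of the corner of backboard face and ledge, 40 mm above the bench. z up the slope (30 degrees from vertical), x straight out of the face, y along the ledge. The ledge is 100 mm wide, with a 6 mm high lip from 26 to 32 mm out. A seated notebook has its origin here at x = 6 mm, y = 0, z = 0 and its z along this z.
- easel_top (a point): Where the clamp belongs: middle of the top edge of notebook and board together, 140 mm up the slope from easel_seat, 2 mm out from the face (stack 20 mm thick: 8 mm board, 12 mm notebook). Axes as easel_seat. A well clipped clamp has its mouth here at about x = 0, y = 0, z = -20 mm, its z along this z and its pin along this y.
- easel_full: Bystander: a like easel beside the empty one, fixed, already holding a blue notebook with a large clamp on its top edge, all fixed; the clamp's handles reach about 220 mm above the bench. Origin and axes as for easel.
- glue: Bystander: white glue bottle, 56 mm across, 150 mm tall, origin under its centre.
- brushes: Bystander: glass jar 72 mm across, 85 mm tall, with brushes standing up to 180 mm; origin under its centre.
- weight: Bystander: marble paper weight 60 by 100 mm, 60 mm tall with its brass knob, between robot and easels; origin under its centre.
- folder: Bystander: white bone folder lying flat, 160 by 22 by 5 mm; origin under the middle.

How it is judged:
On the way:
1. the notebook stands seated on the empty easel, foot on the ledge, back flat on the board, and is let go (x of notebook in the frame of easel_seat between 0.001 and 0.012 m and y of notebook in the frame of easel_seat between -0.015 and 0.015 m and z of notebook in the frame of easel_seat between -0.004 and 0.005 m and angle between the z axis of notebook and the z axis of easel_seat, either way round below 0.08 rad and angle between the y axis of notebook and the y axis of easel_seat, either way round below 0.12 rad and angle between notebook's own z axis and vertical below 0.8 rad and contact force between the fingers and notebook below 0.3 N), for 0.2 s.
At the end, for the whole second after the job is handed in: Notebook seated on the empty easel (ledge 5 mm, face 6 mm, sideways 15 mm, slope 0.08 rad, turn 0.12 rad); large clamp over the top edge, pads 8 to 36 mm down, 20 mm of the middle, 8 mm across, within 0.3 rad of the slope, pressing notebook and board over 3 N each; both at rest (x of notebook in the frame of easel_seat between 0.001 and 0.012 m and y of notebook in the frame of easel_seat between -0.015 and 0.015 m and z of notebook in the frame of easel_seat between -0.004 and 0.005 m and angle between the z axis of notebook and the z axis of easel_seat, either way round below 0.08 rad and angle between the y axis of notebook and the y axis of easel_seat, either way round below 0.12 rad and angle between notebook's own z axis and vertical below 0.8 rad and x of clamp_mouth in the frame of easel_top between -0.008 and 0.008 m and y of clamp_mouth in the frame of easel_top between -0.02 and 0.02 m and z of clamp_mouth in the frame of easel_top between -0.036 and -0.008 m and angle between the z axis of clamp and the z axis of easel_top, either way round below 0.3 rad and contact force between clamp and notebook above 3 N and contact force between clamp and easel above 3 N and linear speed of each of notebook, clamp below 0.02 m/s); the robot touches nothing.
It fails at once if a small clamp is moved more than 20 mm (distance of any of small1, small2 from where it was at the start of the episode above 0.02 m).
It fails at once if another book in the rack is moved more than 20 mm (distance of any of sketchbook, ledger from where it was at the start of the episode above 0.02 m).
It fails at once if glue bottle, brush jar, paper weight or bone folder is moved more than 20 mm (distance of any of glue, brushes, weight, folder from where it was at the start of the episode above 0.02 m).
It fails at once if the notebook is dropped or thrown (moves faster than 0.6 m/s out of the fingers) (linear speed of notebook above 0.6 m/s and contact force between the fingers and notebook below 0.3 N).
It also fails if it takes over 66 s, if anything falls off the work surface, if the arm or the gripper's body presses on something with over 40 N, if the wrist force passes 120 N, or if a joint passes its speed limit or range.

ROBOT

A 7-joint arm with a two-finger parallel gripper is mounted at the origin on the work surface. World frame = base frame: x ahead of the robot, y to its left, z up, the work surface at z = 0. Lengths are in m, angles in rad, forces in N, time in s.
With the tool pointing down it reaches from about 0.35 to 0.9 m from the base axis. Payload 19.9 kg.
Tool frame: the origin (TCP) lies where the fingers leave the gripper's body, on its centre line; the fingertips stand 97 mm ahead of it and the grasp point (between the pads) lies 78 mm ahead of it; z points along the fingers, y is the line along which they close (so a half turn about z gives the same grasp; the last joint's range is limited). The gripper opens to 94 mm and grips with 3 to 60 N. Pads are 16 mm wide; open, the fingers measure 119 mm over their backs; the gripper's body (75 mm by 177 mm) begins 78 mm behind the grasp point.
Start: joints at [1.085, 0.417, -0.01, 1.614, 0.005, 1.111, -0.053], TCP at [0.268, -0.564, 0.303] pointing down, gripper open.
Joint ranges: [-2.81, 2.81], [-0.39, 2.02], [-1.27, 1.25], [0.06, 2.57], [-1.19, 4.33], [0.19, 2], [-2.82, 2.82]. Speed limits (rad/s): [1.89, 1.89, 2.39, 2.39, 3.01, 3.01, 3.01].

INTERFACE

Orientations are given as a 3x3 rotation matrix whose columns are the frame's x, y, z axes.
In Python, from bench import ctrl, viewer gives the robot as it stands (ctrl), with the cameras (viewer).
- The arm moves only by the shell command python3 inch.py 'ROWS' [OPENING] [FORCE]. ROWS is rows parted by semicolons, their numbers by spaces, 1 to 12 of them, each of 6 numbers: dx, dy, dz in m, then a rotation vector rx, ry, rz in rad; each row is the pose to reach, as a shift and turn from the pose commanded when the command began, along the tool's axes at that moment; what a row does not reach only later rows make up. A row lasts 1/10 s, in which the tool goes at most 0.05 m and 0.15 rad, less where a joint would pass 70% of its speed; a pose out of reach is approached as far as the arm can. OPENING is the finger opening in m, set as the command begins (- or left out keeps the last). The fingers move at their own pace and stop on an object; FORCE is the grip in N (left out, the last holds). Time passes only in rows, so rows that do not move let the fingers close. It prints the time, the measured TCP pose, the force, the opening and the grip force at its end.
- ctrl.get_state(): the state, without advancing time (a new reading comes with each control period).
- viewer.camera(name): name is "side" or "top" or "wrist"; returns a dict with "frame" (480x640x3 uint8, blue, green, red), "fov_y" (degrees; the focal length in pixels is half the picture's height over the tangent of half this angle, whatever the lens; pixels are square), "cx", "cy" (the principal point, pixels), "extrinsics" (4x4, takes a point from world to camera coordinates). Camera axes: x right, y up, looking along -z (the intrinsics and any distortion apply to the point x, -y, -z); pixel columns grow to the right and rows downward; lengths in m; the calibration is good to about 2 mm. A picture is of the moment at which its call begins. There is no depth.
- ctrl.hand_in(): hands the job in; it is judged then, once.
The state is a dict: "time": time; "q": joint angles; "joint_vel": joint speeds; "joint_torque": joint torques, N m; "position": TCP position; "orientation": TCP orientation; "ft_force": force on the tool from outside, world axes, zero at the start; "moment": the same for the moment, N m; "opening": finger opening in m; "grasp_force": force on a finger pad.
Only numpy, scipy, OpenCV 4.12 (cv2) and the standard library are available. Lean on these libraries where they do the work, as an engineer would, in place of code of your own. Each camera call takes 0.05 s, during which the arm holds its last target. There are 200 camera calls.

## Working session

There is one attempt and no reset: what is moved stays moved. The work goes in short steps, Python scripts to look and compute and a shell command to move; the robot and the scene stay as the last step left them, time stands still between calls to the robot, and variables do not carry over. Pictures are saved under pics/ and viewed, at most 10 in all, crops included, and the job is handed in when it is done.

```bash
ls; mkdir -p pics; python3 - <<'E'
from bench import ctrl, viewer
import cv2,numpy as np
for n in ["side","top"]:
    c=viewer.camera(n); cv2.imwrite(f"pics/{n}0.png",c["frame"]); print(n,c["fov_y"],c["cx"],c["cy"],np.round(c["extrinsics"],4).tolist(),[k for k in c])
s=ctrl.get_state(); print(s["time"],s["position"],np.round(s["orientation"],3).tolist(),s["opening"])
E
```

```text
bench.py
inch.py
pics
side 53.03934618413356 320.14314022921 241.5362167640554 [[-0.7685, -0.6397, -0.015, 0.4502], [0.4024, -0.5014, 0.7659, -0.3355], [-0.4975, 0.5826, 0.6427, -0.9239], [0.0, 0.0, 0.0, 1.0]] ['frame', 'fov_y', 'cx', 'cy', 'extrinsics']
top 46.608597496097445 312.5796010129836 237.3941564139724 [[0.0103, -0.9999, 0.002, -0.0174], [0.9929, 0.0105, 0.1188, -0.5961], [-0.1188, 0.0008, 0.9929, -1.3669], [0.0, 0.0, 0.0, 1.0]] ['frame', 'fov_y', 'cx', 'cy', 'extrinsics']
0.1 [ 0.26826586 -0.56424777  0.30211163] [[0.903, 0.429, -0.001], [0.429, -0.903, 0.001], [-0.0, -0.001, -1.0]] 0.09385732773969035
```

View pics/side0.png

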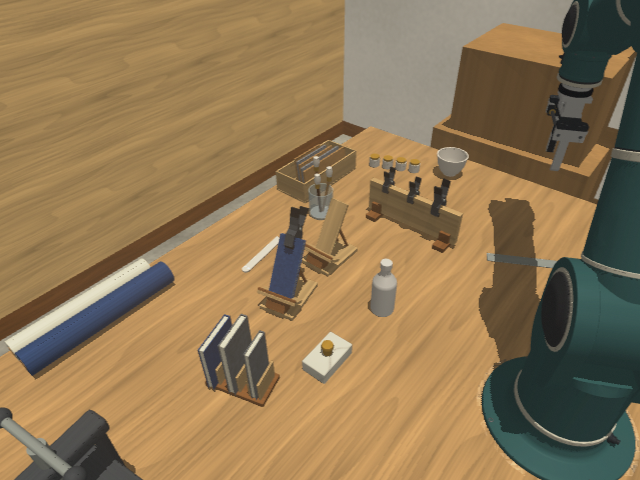

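View pics/top0.png

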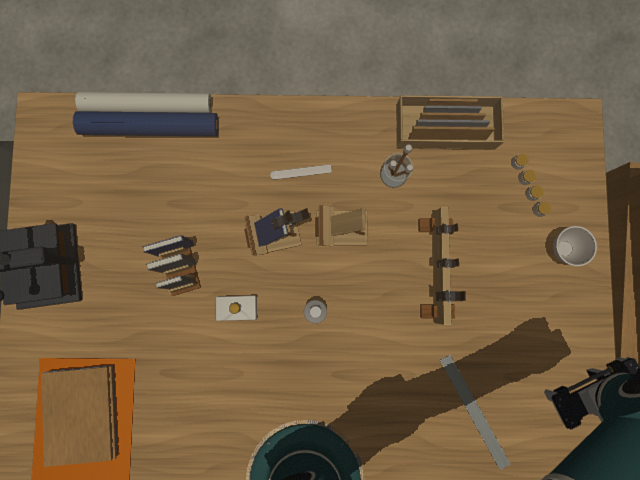

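The side view shows the rack at left around (240,370) with the notebook nearest the robot, the empty easel at (330,240) and the large clamp at (440,195), the rail's near end. The top view shows the notebook at (176,283), the empty easel at (343,226) and the large clamp at (450,296). I'll magnify these for measurement.

```bash
cat > h.py <<'E'
import numpy as np,cv2
from bench import ctrl, viewer
def crop(f,x0,y0,w,h,s):
    im=cv2.resize(f[y0:y0+h,x0:x0+w],None,fx=s,fy=s,interpolation=cv2.INTER_CUBIC)
    for x in range((x0+9)//10*10,x0+w,10):
        cv2.line(im,(int((x-x0+.5)*s),0),(int((x-x0+.5)*s),6),(0,0,255),1); cv2.putText(im,str(x),(int((x-x0+.5)*s)-9,16),0,.33,(0,0,255),1)
    for y in range((y0+9)//10*10,y0+h,10):
        cv2.line(im,(0,int((y-y0+.5)*s)),(6,int((y-y0+.5)*s)),(0,0,255),1); cv2.putText(im,str(y),(7,int((y-y0+.5)*s)+4),0,.33,(0,0,255),1)
    return im
def proj(c,P):
    E=np.array(c["extrinsics"]); P=np.atleast_2d(P); q=P@E[:3,:3].T+E[:3,3]
    f=240/np.tan(np.radians(c["fov_y"]/2))
    return np.c_[c["cx"]+f*q[:,0]/-q[:,2], c["cy"]-f*q[:,1]/-q[:,2]]
def ray(c,u,v):
    E=np.array(c["extrinsics"]); f=240/np.tan(np.radians(c["fov_y"]/2))
    d=E[:3,:3].T@np.array([(u-c["cx"])/f,-(v-c["cy"])/f,-1]); o=-E[:3,:3].T@E[:3,3]; return o,d
def atz(c,u,v,z):
    o,d=ray(c,u,v); return o+d*(z-o[2])/d[2]
E
python3 - <<'E'
from h import *
s=cv2.imread("pics/side0.png");t=cv2.imread("pics/top0.png")
cv2.imwrite("pics/m1.png",np.hstack([crop(t,135,225,75,75,5.3),crop(s,195,310,90,100,4)[:397]]))
a=crop(t,312,198,62,54,6.4);b=crop(s,300,195,62,84,6.4)
c=crop(t,415,270,62,60,6.4);d=crop(s,362,165,105,90,3.8)
H=max(x.shape[0] for x in(a,b));p=lambda x,H:cv2.copyMakeBorder(x,0,H-x.shape[0],0,0,0)
cv2.imwrite("pics/m2.png",np.hstack([p(a,H),b]))
H=max(c.shape[0],d.shape[0]);cv2.imwrite("pics/m3.png",np.hstack([p(c,H),p(d,H)]))
E
```

```text
Traceback (most recent call last):
ValueError: all the input array dimensions except for the concatenation axis must match exactly, but along dimension 0, the array at index 0 has size 398 and the array at index 1 has size 397
```

```bash
python3 - <<'E'
from h import *
s=cv2.imread("pics/side0.png");t=cv2.imread("pics/top0.png")
def hs(*a):
    H=max(x.shape[0] for x in a); return np.hstack([cv2.copyMakeBorder(x,0,H-x.shape[0],0,0,0) for x in a])
cv2.imwrite("pics/m1.png",hs(crop(t,135,225,75,75,5.3),crop(s,195,310,90,100,4.4)))
cv2.imwrite("pics/m2.png",hs(crop(t,312,198,62,54,6.4),crop(s,300,195,62,84,6.4)))
cv2.imwrite("pics/m3.png",hs(crop(t,415,270,62,60,6.4),crop(s,362,165,105,90,3.8)))
E
```

```text
(no output)
```

View pics/m1.png

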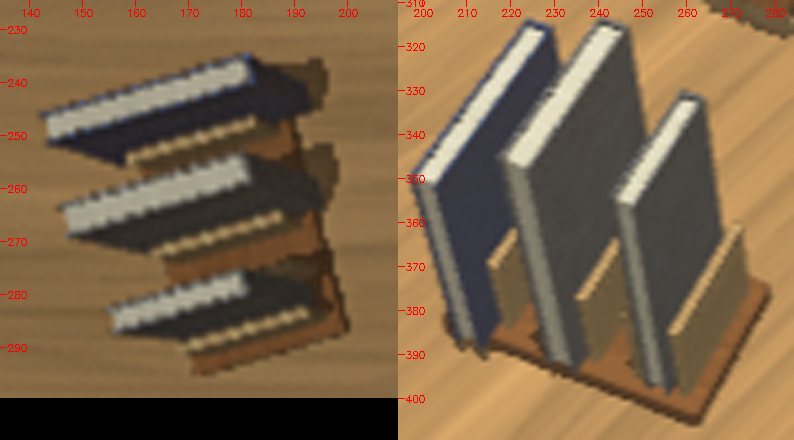

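View pics/m2.png

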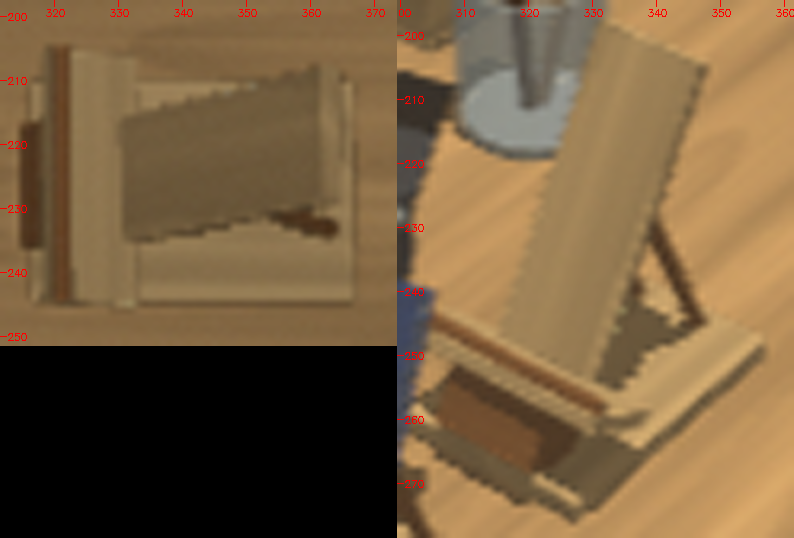

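View pics/m3.png

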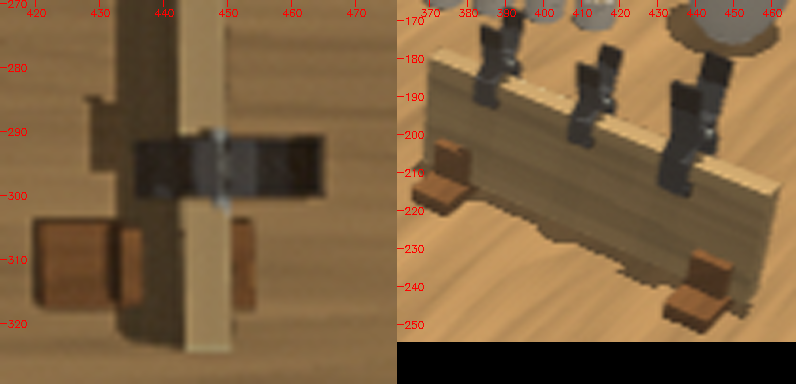

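m1: notebook top face at ~(168,281) top / (254,343) side. m2: board foot (330.5,216)-(331,235.5), top (361.5,208)-(362,230); lip columns 319–322. m3: clamp handle ends at columns 435 and 465, rows 291–300; rail end at row 324.

```bash
cat > fit.py <<'E'
from h import *
from scipy.optimize import least_squares
C={n:viewer.camera(n) for n in("top","side")}
def fit(pts,mk,p0):  # pts: (cam,local xyz,u,v)
    def r(p):
        R,t=mk(p); return np.concatenate([(proj(C[n],R@np.array(l)/1000+t)[0]-[u,v]) for n,l,u,v in pts])
    s=least_squares(r,p0,loss="soft_l1"); print(np.round(s.x,4)); print(np.round(r(s.x).reshape(-1,2),1).tolist()); return s.x
rz=lambda a:np.array([[np.cos(a),-np.sin(a),0],[np.sin(a),np.cos(a),0],[0,0,1]])
B=np.radians(30);RY=np.array([[np.cos(B),0,-np.sin(B)],[0,1,0],[np.sin(B),0,np.cos(B)]])
if __name__=="__main__":
    # notebook, x toward robot
    n=[("top",(0,0,140),168,281),("side",(0,0,140),254,343.5),
       ("top",(0,31,140),155.3,285),("top",(0,-31,140),180.8,277.3),("side",(0,31,140),246.2,355),("side",(0,-31,140),261.3,331.5),
       ("side",(-6,31,0),251,398),("side",(6,31,0),247.5,397)]
    n=[x for x in n[:6]]
    x,d=[ray(C["top"],168,281),ray(C["side"],254,343.5)]
    print(atz(C["top"],168,281,.152),atz(C["side"],254,343.5,.152))
    print("book");fit(n,lambda p:(rz(p[2]),np.array([p[0],p[1],.012])),[.55,.33,.3])
    e=[("top",(0,-25,0),330.5,216),("top",(0,25,0),331,235.5),("top",(0,-25,138),361.5,208),("top",(0,25,138),361.8,230),
       ("top",(29,-50,6),320.5,205),("top",(29,50,6),320.5,245),
       ("side",(0,-25,138),332,198.3),("side",(0,25,138),348.3,205.5),("side",(0,25,0),329.7,255),("side",(32,50,6),331,260.5)]
    # y of seat: yaw~90 => y axis ~ -x world ; 
    print("seat");fit(e,lambda p:(rz(p[2])@RY,np.array([p[0],p[1],.04])),[.65,.0,1.57])
    r=[("top",(-25,-11,47),435.5,290.7),("top",(-25,11,47),435.5,300.2),("top",(25,-11,47),465.2,290.7),("top",(25,11,47),465.2,300.2)]
    print("clamp");fit([(a,(-b[0],b[1],b[2]),u,v) for a,b,u,v in r]+[("side",(25,0,47),435.3,186.7),("side",(-25,0,47),445.5,179.5)],lambda p:(rz(p[2]),np.array([p[0],p[1],.132])),[.5,-.35,1.57])
E
python3 fit.py
```

```text
[0.47853985 0.31808094 0.152     ] [0.47632226 0.31684447 0.152     ]
book
[0.4775 0.317  0.3138]
[[0.5, 0.5], [-0.5, -0.3], [0.1, 0.5], [0.7, 0.1], [-0.9, 1.3], [-0.0, -0.7]]
seat
[ 0.6246 -0.0549  1.566 ]
[[-0.3, 0.3], [-1.0, 0.5], [0.3, 0.7], [-0.1, 0.2], [1.2, 0.1], [0.7, -0.0], [-0.7, -0.3], [-1.3, -0.3], [-0.2, 0.7], [-0.0, -1.8]]
clamp
[ 0.4525 -0.3236  1.5681]
[[5.3, -0.6], [5.4, -0.2], [-2.0, -0.3], [-1.8, 0.1], [0.6, 1.7], [0.2, 0.4]]
```

```bash
cat > go.py <<'E'
from h import *
from scipy.spatial.transform import Rotation as Ro
def rel(p,y,z=(0,0,-1)):   # p = grasp point wanted
    s=ctrl.get_state(); R=np.array(s["orientation"]); z=np.array(z,float);z/=np.linalg.norm(z)
    y=np.array(y,float); y-=z*(y@z); y/=np.linalg.norm(y); T=np.c_[np.cross(y,z),y,z]
    d=R.T@(np.array(p)-z*.078-np.array(s["position"])); w=Ro.from_matrix(R.T@T).as_rotvec()
    print("rel",np.round(d,4),np.round(w,4),"steps",np.ceil(max(np.linalg.norm(d)/.05,np.linalg.norm(w)/.15)))
def tool(*v):              # world vector -> tool axes
    print(np.round(np.array(ctrl.get_state()["orientation"]).T@np.array(v),4))
E
python3 - <<'E'
from go import *
from fit import C
print(atz(C["top"],449.2,295.8,.135), atz(C["top"],446.8,300,.11))
s=ctrl.get_state();print(np.array(s["orientation"]).T@(np.array([.5,-.1,.36])-s["position"]))
rel([.4775,.317,.27],[.309,-.951,0])
E
```

```text
[ 0.45182927 -0.32803628  0.135     ] [ 0.44237238 -0.32834983  0.11      ]
[ 0.40861142 -0.31991942 -0.05743581]
rel [ 0.5674 -0.7062 -0.0453] [-5.000e-04  1.000e-04  1.297e-01] steps 19.0
```

```bash
R='0.41 -0.32 -0.06 0 0 0.06'; python3 inch.py '0.04 -0.03 -0.03 0 0 0;0.08 -0.06 -0.06 0 0 0;0.12 -0.09 -0.06 0 0 0;0.16 -0.12 -0.06 0 0 0;0.2 -0.16 -0.06 0 0 0;0.24 -0.19 -0.06 0 0 0;0.28 -0.22 -0.06 0 0 0.06;0.32 -0.25 -0.06 0 0 0.06;0.36 -0.28 -0.06 0 0 0.06;0.4 -0.32 -0.06 0 0 0.06;0.42 -0.36 -0.06 0 0 0.06;0.44 -0.4 -0.06 0 0 0.06' 0.094
python3 - <<'E'
from go import *
rel([.4775,.317,.27],[.309,-.951,0])
E
```

```text
time: 1.5
position: [0.4932, -0.0279, 0.3627]
orientation: [[0.927, 0.374, 0.0], [0.374, -0.927, 0.0], [0.0, -0.0, -1.0]]
ft_force: [0.8, -0.4, -0.3]
opening: 0.0941
grasp_force: 0.0
rel [ 0.1145 -0.3257  0.0147] [-0.0001 -0.0002  0.0696] steps 7.0
```

```bash
python3 inch.py '0.01 -0.05 0 0 0 0.07;0.03 -0.09 0 0 0 0.07;0.05 -0.14 0 0 0 0.07;0.07 -0.19 0 0 0 0.07;0.09 -0.24 0 0 0 0.07;0.105 -0.285 0 0 0 0.07;0.1145 -0.3257 0.0147 0 0 0.07;0.1145 -0.3257 0.0147 0 0 0.07;0.1145 -0.3257 0.0147 0 0 0.07;0.1145 -0.3257 0.0147 0 0 0.07'
python3 - <<'E'
from go import *
rel([.4775,.317,.13],[.309,-.951,0])
c=viewer.camera("wrist");cv2.imwrite("pics/w1.png",c["frame"])
R=np.array([[.951,-.309],[.309,.951]])
for a,b in[(-6,-31),(6,-31),(6,31),(-6,31)]:
    q=R@[a,b]; print(proj(c,[.4775+q[0]/1e3,.317+q[1]/1e3,.152]).round(0))
E
```

```text
time: 2.5
position: [0.4776, 0.314, 0.348]
orientation: [[0.952, 0.308, 0.0], [0.308, -0.952, -0.0], [-0.0, 0.0, -1.0]]
ft_force: [0.5, -0.5, -0.1]
opening: 0.0941
grasp_force: 0.0
rel [ 0.0008 -0.003   0.14  ] [ 0.0004  0.     -0.0015] steps 3.0
[[355. 248.]]
[[355. 234.]]
[[283. 235.]]
[[284. 248.]]
```

View pics/w1.png

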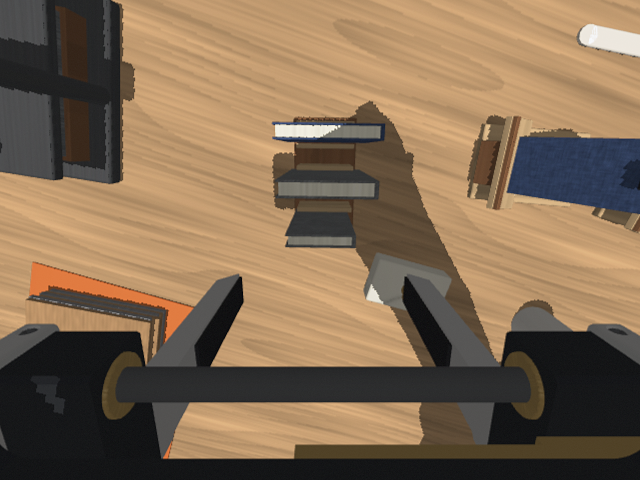

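The wrist view shows the notebook's top at (286–355, 234–248), within 1 px of my prediction, so I'll descend.

```bash
python3 inch.py '0.001 -0.003 0.05 0 0 0;0.001 -0.003 0.1 0 0 0;0.001 -0.003 0.13 0 0 0;0.001 -0.003 0.14 0 0 0;0.001 -0.003 0.14 0 0 0' && python3 inch.py '0 0 0 0 0 0;0 0 0 0 0 0;0 0 0 0 0 0;0 0 0 0 0 0;0 0 0 0 0 0;0 0 0 0 0 0' 0.055 25
```

```text
time: 3.05
position: [0.4776, 0.3173, 0.2078]
orientation: [[0.952, 0.307, -0.001], [0.307, -0.952, -0.001], [-0.001, 0.0, -1.0]]
ft_force: [0.6, 0.2, 0.6]
opening: 0.0941
grasp_force: 0.0
time: 3.65
position: [0.4775, 0.3182, 0.2084]
orientation: [[0.951, 0.309, 0.001], [0.309, -0.951, 0.0], [0.001, -0.0, -1.0]]
ft_force: [0.9, -1.4, 6.0]
opening: 0.0622
grasp_force: 24.9
```

```bash
python3 inch.py '0 0 -0.03 0 0 0;0 0 -0.07 0 0 0;0 0 -0.11 0 0 0;0 0 -0.15 0 0 0;0 0 -0.19 0 0 0;0 0 -0.23 0 0 0;0 0 -0.25 0 0 0;0 0 -0.25 0 0 0'
cat >> go.py <<'E'
yaw=1.566;seat=np.array([.6246,-.0549,.04])
h=np.array([np.cos(yaw),np.sin(yaw),0]);ys=np.array([-h[1],h[0],0]);u=np.array([0,0,1.])
b=np.radians(30);xs=h*np.cos(b)+u*np.sin(b);zs=-h*np.sin(b)+u*np.cos(b)
def book(x,z,y=0): rel(seat+xs*x+ys*y+zs*(z+.118),-ys,-zs)
E
python3 - <<'E'
from go import *
rel([.62,.10,.38],[1,0,0])
book(.02,.10)
E
```

```text
time: 4.45
position: [0.4774, 0.3186, 0.4607]
orientation: [[0.951, 0.309, 0.003], [0.309, -0.951, 0.002], [0.004, -0.001, -1.0]]
ft_force: [1.3, 0.5, -1.1]
opening: 0.0616
grasp_force: 24.9
rel [0.0681 0.252  0.0028] [ 0.0017 -0.004  -1.2569] steps 9.0
rel [-0.0168  0.525   0.1538] [ 0.3289  0.4488 -1.2212] steps 11.0
```

```bash
python3 inch.py '0.01 0.03 0 0 0 -0.14;0.02 0.06 0 0 0 -0.28;0.03 0.09 0 0 0 -0.42;0.035 0.12 0 0 0 -0.56;0.04 0.15 0 0 0 -0.7;0.05 0.18 0 0 0 -0.84;0.055 0.21 0 0 0 -0.98;0.06 0.23 0 0 0 -1.12;0.068 0.25 0 0 0 -1.25;0.068 0.252 0 0 0 -1.257;0.068 0.252 0 0 0 -1.257'
python3 - <<'E'
from go import *
book(.02,.10)
E
```

```text
time: 5.55
position: [0.6196, 0.0992, 0.4568]
orientation: [[0.002, 1.0, -0.002], [1.0, -0.002, 0.0], [0.0, -0.002, -1.0]]
ft_force: [0.2, -0.0, -1.2]
opening: 0.062
grasp_force: 24.9
rel [-0.2848  0.0054  0.1503] [-0.0024  0.5232  0.0018] steps 7.0
```

```bash
python3 inch.py '-0.05 0.005 0 0 0.05 0;-0.1 0.005 0 0 0.15 0;-0.15 0.005 0 0 0.25 0;-0.2 0.005 0 0 0.35 0;-0.25 0.005 0.02 0 0.45 0;-0.275 0.005 0.06 0 0.523 0;-0.285 0.005 0.1 0 0.523 0;-0.285 0.005 0.135 0 0.523 0;-0.285 0.005 0.15 0 0.523 0;-0.285 0.005 0.15 0 0.523 0'
python3 - <<'E'
from go import *
book(.012,.02)
C={n:viewer.camera(n)["frame"] for n in("top","side")}
a=crop(C["top"],290,150,110,110,3.6);b=crop(C["side"],270,130,110,150,3.6);a=cv2.copyMakeBorder(a,0,b.shape[0]-a.shape[0],0,0,0)
cv2.imwrite("pics/p1.png",np.hstack([a,b]))
E
```

```text
time: 6.55
position: [0.6243, -0.1842, 0.3067]
orientation: [[0.001, 1.0, -0.003], [0.866, 0.0, 0.501], [0.501, -0.003, -0.866]]
ft_force: [0.3, 0.6, 0.9]
opening: 0.0619
grasp_force: 24.9
rel [-0.0094  0.0001  0.0796] [-0.0053 -0.0008  0.003 ] steps 2.0
```

View pics/p1.png

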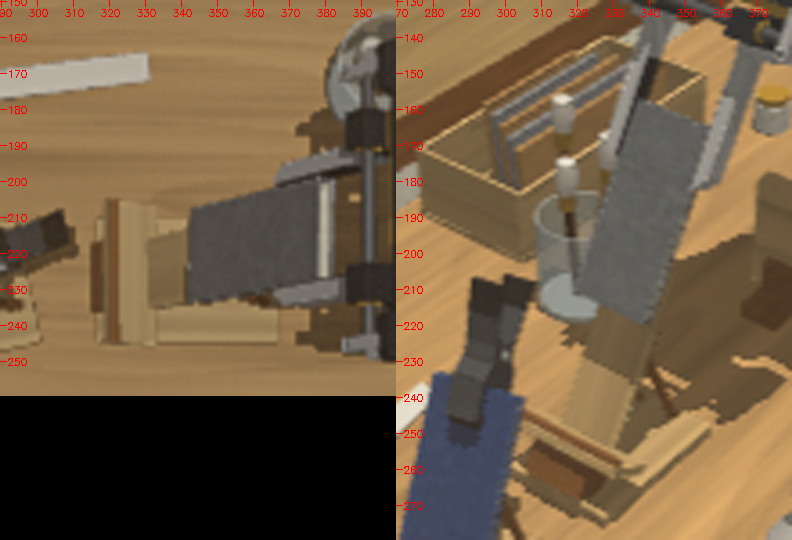

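The tilted notebook hangs over the board, foot at (342,207–234) in the top view and parallel to it; the fingers clear the jar and the full easel.

```bash
python3 inch.py '-0.003 0 0.03 0 0 0;-0.006 0 0.055 0 0 0;-0.009 0 0.07 0 0 0;-0.009 0 0.08 0 0 0;-0.009 0 0.08 0 0 0;-0.009 0 0.08 0 0 0'
python3 - <<'E'
from go import *
book(.012,.0)
t=viewer.camera("top");s=viewer.camera("side")
for n,c in(("t",t),("s",s)):
  for x,y,z in((0,-31,0),(12,-31,0),(12,31,0),(12,-31,140),(12,31,140)):
    print(n,(x,y,z),proj(c,seat+xs*(x+6)/1e3+ys*y/1e3+zs*(z+20)/1e3).round(1))
a=crop(t["frame"],310,190,80,60,4.9);b=crop(s["frame"],300,160,80,110,4.9);a=cv2.copyMakeBorder(a,0,b.shape[0]-a.shape[0],0,0,0)
cv2.imwrite("pics/p2.png",np.hstack([a,b]))
E
```

```text
time: 7.25
position: [0.6252, -0.1537, 0.2353]
orientation: [[-0.0, 1.0, 0.001], [0.867, -0.0, 0.499], [0.499, 0.001, -0.867]]
ft_force: [0.1, 0.5, 0.0]
opening: 0.0618
grasp_force: 24.9
rel [-0.     -0.001   0.0225] [-0.0012  0.0011  0.0044] steps 1.0
t (0, -31, 0) [[332.4 212.7]]
t (12, -31, 0) [[328.3 212.3]]
t (12, 31, 0) [[328.  237.1]]
t (12, -31, 140) [[360.9 204. ]]
t (12, 31, 140) [[360.8 231.2]]
s (0, -31, 0) [[313.9 239.8]]
s (12, -31, 0) [[311.2 240. ]]
s (12, 31, 0) [[329.9 250. ]]
s (12, -31, 140) [[328.3 188.7]]
s (12, 31, 140) [[348.  197.6]]
```

View pics/p2.png

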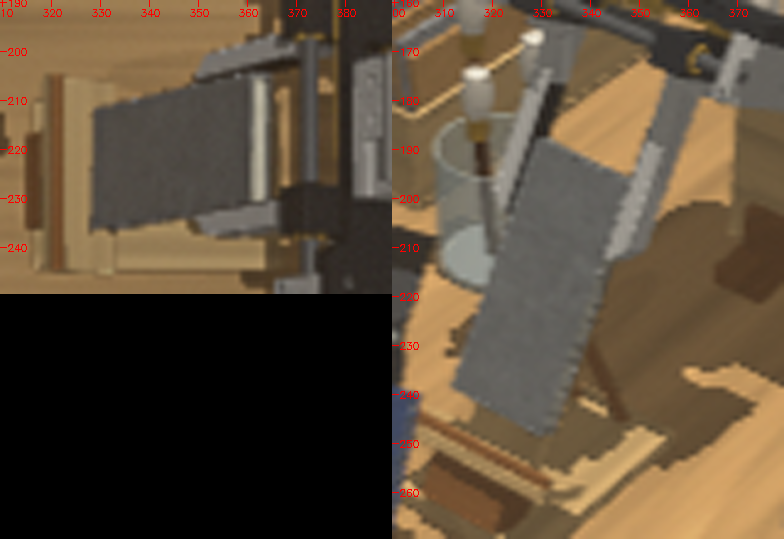

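Notebook foot at (328.5,211)–(328.5,237) in the top view and (312,238.5)–(330.5,248) in the side view, within 2 px of prediction. I'll lower it, watching the force.

```bash
python3 inch.py '0 0 0.005 0 0 0;0 0 0.01 0 0 0;0 0 0.014 0 0 0;0 0 0.017 0 0 0;0 0 0.017 0 0 0;0 0 0.017 0 0 0'; python3 inch.py '0 0 0.001 0 0 0;0 0 0.002 0 0 0;0 0 0.002 0 0 0'; python3 - <<'E'
from go import *
book(.006,.0)
E
```

```text
time: 7.95
position: [0.6247, -0.1449, 0.2194]
orientation: [[0.0, 1.0, -0.0], [0.866, 0.0, 0.5], [0.5, -0.0, -0.866]]
ft_force: [-0.5, -0.8, -0.4]
opening: 0.0618
grasp_force: 24.9
time: 8.25
position: [0.6246, -0.1439, 0.2176]
orientation: [[0.0, 1.0, -0.0], [0.866, 0.0, 0.5], [0.5, -0.0, -0.866]]
ft_force: [-0.3, 0.9, -1.1]
opening: 0.0626
grasp_force: 24.9
rel [-0.0057 -0.0005  0.0023] [-0.0025  0.0005  0.0041] steps 1.0
```

```bash
python3 inch.py '-0.002 0 0.001 0 0 0;-0.004 0 0.001 0 0 0;-0.004 0 0.001 0 0 0'; python3 inch.py '-0.001 0 0.001 0 0 0;-0.001 0 0.002 0 0 0;-0.001 0 0.002 0 0 0';python3 inch.py '0 0 0.001 0 0 0;0 0 0.002 0 0 0;0 0 0.002 0 0 0'
```

```text
time: 8.55
position: [0.6249, -0.1472, 0.2149]
orientation: [[0.0, 1.0, 0.001], [0.866, -0.001, 0.5], [0.5, 0.0, -0.866]]
ft_force: [0.4, -0.8, 3.9]
opening: 0.062
grasp_force: 25.0
time: 8.85
position: [0.6255, -0.1478, 0.214]
orientation: [[0.0, 1.0, 0.003], [0.867, -0.002, 0.499], [0.499, 0.002, -0.867]]
ft_force: [0.6, -7.3, 16.2]
opening: 0.0619
grasp_force: 25.0
time: 9.15
position: [0.6258, -0.1481, 0.2131]
orientation: [[0.001, 1.0, 0.004], [0.868, -0.003, 0.497], [0.497, 0.003, -0.868]]
ft_force: [-3.4, -15.2, 28.4]
opening: 0.062
grasp_force: 25.1
```

```bash
python3 inch.py '0 0 -0.002 0 0 0;0 0 -0.003 0 0 0;-0.001 0 -0.003 0 0 0;-0.002 0 -0.003 0 0 0;-0.002 0 -0.003 0 0 0'; python3 - <<'E'
from go import *
book(.006,.0)
s=ctrl.get_state();print(s["ft_force"]@xs,s["ft_force"]@zs)
E
```

```text
time: 9.65
position: [0.6247, -0.1489, 0.2127]
orientation: [[0.0, 1.0, -0.0], [0.866, 0.0, 0.5], [0.5, -0.0, -0.866]]
ft_force: [-1.8, -2.9, 10.5]
opening: 0.0621
grasp_force: 25.0
rel [ 0.0011 -0.0005  0.0005] [-0.0027  0.      0.0041] steps 1.0
2.702590203066714 10.572848284284373
```

```bash
python3 inch.py '-0.001 0 -0.001 0 0 0;-0.002 0 -0.001 0 0 0;-0.002 0 -0.001 0 0 0'; python3 - <<'E'
from go import *
book(.006,.0)
s=ctrl.get_state();print(s["ft_force"]@xs,s["ft_force"]@zs)
E
```

```text
time: 9.95
position: [0.6245, -0.15, 0.2124]
orientation: [[-0.001, 1.0, -0.001], [0.865, 0.002, 0.501], [0.501, -0.001, -0.865]]
ft_force: [-2.5, 5.0, 6.7]
opening: 0.0616
grasp_force: 25.0
rel [ 0.0022 -0.0004  0.0008] [-0.0038 -0.0012  0.0052] steps 1.0
7.639939174550694 3.305148650635217
```

```bash
python3 inch.py '0.001 0 0 0 0 0;0.001 0 0 0 0 0;0.001 0 0 0 0 0;0.001 0 0 0 0 0;0.001 0 0 0 0 0' 0.094; python3 inch.py '0 0 -0.03 0 0 0;0 0 -0.07 0 0 0;0 0 -0.11 0 0 0;0 0 -0.15 0 0 0;0 0 -0.15 0 0 0'
python3 - <<'E'
from go import *
t=viewer.camera("top");s=viewer.camera("side")
for n,c in(("t",t),("s",s)):
  for x,y,z in((12,-31,0),(12,31,0),(12,-31,140),(12,31,140)):
    print(n,(x,y,z),proj(c,seat+xs*(x)/1e3+ys*y/1e3+zs*(z)/1e3).round(1))
a=crop(t["frame"],310,190,80,60,4.9);b=crop(s["frame"],300,160,80,110,4.9);a=cv2.copyMakeBorder(a,0,b.shape[0]-a.shape[0],0,0,0)
cv2.imwrite("pics/p3.png",np.hstack([a,b]))
rel([.4525,-.328,.25],[0.002,-1,0])
E
```

```text
time: 10.45
position: [0.6247, -0.1505, 0.2127]
orientation: [[0.0, 1.0, -0.0], [0.866, -0.0, 0.499], [0.499, -0.0, -0.866]]
ft_force: [-0.6, -1.2, 0.3]
opening: 0.0934
grasp_force: 0.0
time: 10.95
position: [0.6254, -0.2283, 0.347]
orientation: [[0.001, 1.0, 0.006], [0.868, -0.004, 0.497], [0.497, 0.005, -0.868]]
ft_force: [0.5, -0.3, 0.9]
opening: 0.094
grasp_force: 0.0
t (12, -31, 0) [[326.2 213.6]]
t (12, 31, 0) [[325.9 238.1]]
t (12, -31, 140) [[358.  205.5]]
t (12, 31, 140) [[357.9 232.3]]
s (12, -31, 0) [[310.2 247. ]]
s (12, 31, 0) [[328.7 257. ]]
s (12, -31, 140) [[327.1 196.3]]
s (12, 31, 140) [[346.6 205.3]]
rel [-0.0963 -0.1722 -0.0384] [-0.4085 -0.4104  1.5293] steps 11.0
```

View pics/p3.png

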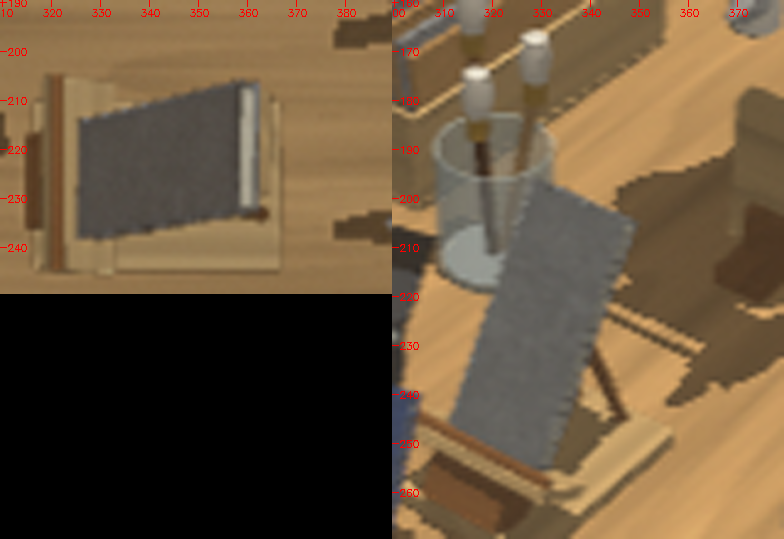

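The notebook is seated: foot edge at (325.5,214–238) in the top view and just behind the lip in the side view, as predicted. Next the clamp.

```bash
python3 inch.py '-0.01 -0.015 -0.02 -0.037 -0.037 0.139;-0.02 -0.03 -0.04 -0.074 -0.075 0.278;-0.03 -0.05 -0.05 -0.111 -0.112 0.417;-0.04 -0.065 -0.06 -0.149 -0.149 0.556;-0.05 -0.08 -0.06 -0.186 -0.187 0.695;-0.06 -0.1 -0.06 -0.223 -0.224 0.834;-0.07 -0.115 -0.06 -0.26 -0.261 0.973;-0.08 -0.13 -0.06 -0.297 -0.298 1.112;-0.09 -0.15 -0.05 -0.334 -0.336 1.251;-0.096 -0.165 -0.045 -0.371 -0.373 1.39;-0.0963 -0.1722 -0.0384 -0.4085 -0.4104 1.5293;-0.0963 -0.1722 -0.0384 -0.4085 -0.4104 1.5293' 0.094
python3 - <<'E'
from go import *
rel([.4525,-.328,.25],[0.002,-1,0])
c=viewer.camera("wrist")
a,d=proj(c,[[.4525,-.328,.179],[.4525,-.328,.132]])
print(a,d)
for q in ((.4525+.011,-.328+.025,.179),(.4525-.011,-.328+.025,.179),(.4525-.011,-.328-.025,.179),(.4525+.011,-.328-.025,.179)):print(proj(c,q))
x,y=map(int,a); x0=max(0,x-50);y0=max(0,y-50)
cv2.imwrite("pics/w2.png",crop(c["frame"],x0,y0,100,100,6))
E
```

```text
time: 12.25
position: [0.4521, -0.3261, 0.3264]
orientation: [[1.0, 0.002, -0.003], [0.002, -1.0, 0.001], [-0.003, -0.001, -1.0]]
ft_force: [0.6, -0.2, 0.3]
opening: 0.0941
grasp_force: 0.0
rel [ 0.0004  0.0019 -0.0016] [-0.0011  0.0034 -0.0003] steps 1.0
[325.09521003 259.11264573] [324.78803131 241.44080449]
[[290.35094989 244.57726627]]
[[291.13041206 273.21353452]]
[[358.98534136 273.2906975 ]]
[[359.92896137 244.65100065]]
```

```bash
python3 - <<'E'
from h import *
f=viewer.camera("wrist")["frame"]
g=cv2.cvtColor(f,cv2.COLOR_BGR2GRAY)
sat=cv2.cvtColor(f,cv2.COLOR_BGR2HSV)[...,1]
m=(sat<70)
for r in range(215,300,5): print(r,"".join("#" if v else "." for v in m[r,270:382:2]),g[r,285:365:8])
E
```

```text
215 ........................................................ [ 78  80  80  81  83  91  89  79  79 164]
220 ......................##..........##.................... [ 81  82  83  69  66  90  90  42  76 158]
225 .................#######..........######................ [ 82  81  83  37  61  92  89  29  28 168]
230 .................########################............... [76 47 46 34 31 77 31 32 37 45]
235 .................########################............... [ 77  53  55  31  38  29  37  34  35 113]
240 ................###########################............. [ 73  48  13  31  37  31  37  32  36 108]
245 .............################################........... [73 51 18 31 37 31 38 35 32 17]
250 ............##################################.......... [73 36 17 32 37 30 36 34 32 18]
255 .............#################################.......... [77 44 16 33 37 35 37 32 28 16]
260 .............########................########........... [ 78  77  16  32  69  89  89 152  28  13]
265 .............#####......................######.......... [ 72  75  16  71  75  90  88 150  60  18]
270 .............###...........................##........... [ 81  85  19  82  81  91  90 167 168  19]
275 ........................................................ [ 81  82  80  78  77  90  89 146 141 135]
280 ........................................................ [ 78  78  76  77 131  89  89 157 158 159]
285 ........................................................ [ 78  78  77  77 130  91  89 161 162 162]
290 ........................................................ [ 84  85  83  73 138  89  88 168 169 166]
295 ........................................................ [ 80  80  80 165 134  91 169 166 167 167]
```

```bash
python3 inch.py '0 0.003 0.03 0 0.003 0;0 0.003 0.06 0 0.003 0;0 0.003 0.075 0 0.003 0;0 0.003 0.079 0 0.003 0;0 0.003 0.079 0 0.003 0' && python3 inch.py '0 0 0 0 0 0;0 0 0 0 0 0;0 0 0 0 0 0;0 0 0 0 0 0;0 0 0 0 0 0;0 0 0 0 0 0;0 0 0 0 0 0;0 0 0 0 0 0' 0.02 40
```

```text
time: 12.85
position: [0.4526, -0.331, 0.2487]
orientation: [[1.0, 0.005, 0.002], [0.005, -1.0, 0.002], [0.003, -0.002, -1.0]]
ft_force: [0.2, -0.1, 0.1]
opening: 0.0942
grasp_force: 0.0
time: 13.65
position: [0.4524, -0.3308, 0.2489]
orientation: [[1.0, 0.003, 0.002], [0.003, -1.0, 0.001], [0.002, -0.001, -1.0]]
ft_force: [-0.1, -0.2, -1.6]
opening: 0.034
grasp_force: 14.2
```

```bash
python3 inch.py '0 0 0 0 0 0;0 0 0 0 0 0;0 0 0 0 0 0;0 0 0 0 0 0'; python3 inch.py '0 0 -0.01 0 0 0;0 0 -0.02 0 0 0;0 0 -0.04 0 0 0;0 0 -0.07 0 0 0;0 0 -0.12 0 0 0;0 0 -0.16 0 0 0;0 0 -0.18 0 0 0;0 0 -0.18 0 0 0'
```

```text
time: 14.05
position: [0.4524, -0.3309, 0.2489]
orientation: [[1.0, 0.003, 0.002], [0.003, -1.0, 0.0], [0.002, -0.0, -1.0]]
ft_force: [0.7, -0.0, -0.7]
opening: 0.0303
grasp_force: 40.0
time: 14.85
position: [0.4525, -0.331, 0.433]
orientation: [[1.0, 0.003, 0.007], [0.003, -1.0, -0.003], [0.007, 0.003, -1.0]]
ft_force: [0.1, 0.5, -2.2]
opening: 0.0302
grasp_force: 40.0
```

```bash
cat >> go.py <<'E'
def clip(x,z,y=0): rel(seat+xs*(x+.002)+ys*y+zs*(.140+z+.081),-xs,-zs)   # mouth wanted at x,y,z in easel_top
E
python3 - <<'E'
from go import *
clip(-.001,.08)
E
```

```text
rel [ 0.171  -0.0872  0.0652] [ 0.5266 -0.0049  0.0092] steps 5.0
```

```bash
python3 inch.py '0.04 -0.02 0 0.08 0 0;0.08 -0.04 0 0.2 0 0;0.12 -0.06 0 0.32 0 0;0.15 -0.075 0.01 0.44 0 0.005;0.17 -0.087 0.035 0.527 -0.005 0.009;0.171 -0.0872 0.0652 0.5266 -0.005 0.009;0.171 -0.0872 0.0652 0.5266 -0.005 0.009;0.171 -0.0872 0.0652 0.5266 -0.005 0.009'
python3 - <<'E'
from go import *
clip(-.001,.01)
t=viewer.camera("top");s=viewer.camera("side");E=seat+xs*.002+zs*.14
for n,c in(("t",t),("s",s)):
  for nm,z in(("mouth",.08),("pin",.122),("handle",.169)): print(n,nm,proj(c,E+zs*z).round(1))
  print(n,"edge",[proj(c,E+xs*x+ys*y).round(1).tolist() for x,y in((-.01,-.025),(-.01,.025),(.01,-.031),(.01,.031))])
a=crop(t["frame"],330,180,80,70,4.9);b=crop(s["frame"],310,110,80,110,4.9);a=cv2.copyMakeBorder(a,0,b.shape[0]-a.shape[0],0,0,0)
cv2.imwrite("pics/p4.png",np.hstack([a,b]))
E
```

```text
time: 15.65
position: [0.6227, -0.2434, 0.3648]
orientation: [[1.0, -0.007, -0.002], [-0.005, -0.864, 0.503], [-0.005, -0.503, -0.864]]
ft_force: [-0.2, -0.3, 0.2]
opening: 0.0305
grasp_force: 40.0
rel [ 0.0012 -0.0016  0.0665] [-0.0034  0.0044 -0.0025] steps 2.0
t mouth [[382.8 214.7]]
t pin [[394.9 212.1]]
t handle [[409.4 209. ]]
t edge [[[365.2, 208.9]], [[365.1, 230.4]], [[358.0, 205.5]], [[357.9, 232.3]]]
s mouth [[349.3 170.3]]
s pin [[354.9 153.9]]
s handle [[361.3 135.1]]
s edge [[[333.2, 197.3]], [[348.9, 204.5]], [[327.1, 196.3]], [[346.6, 205.3]]]
```

View pics/p4.png

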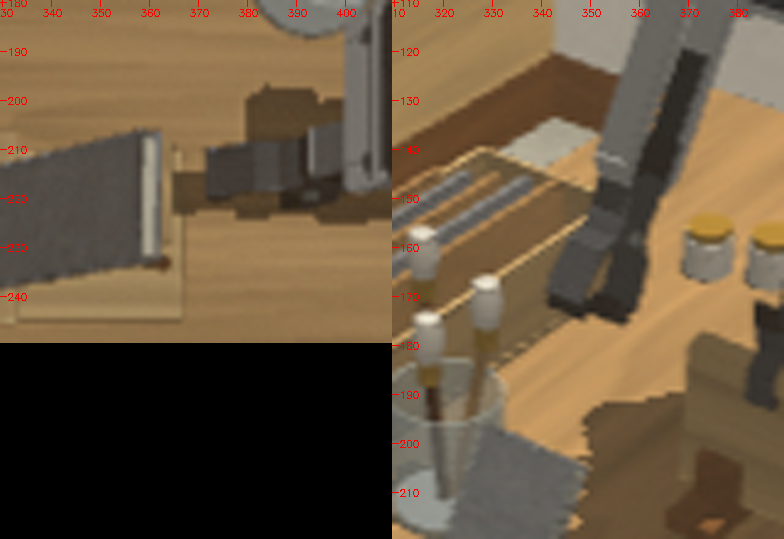

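The open jaws (tips (344,171) and (354,173) in the side view) match the predicted mouth at (349,170), and the book top edge matches too. I'll lower it over the edge.

```bash
python3 inch.py '0.001 -0.001 0.03 -0.003 0.004 0;0.001 -0.0016 0.055 -0.003 0.004 0;0.001 -0.0016 0.0665 -0.003 0.004 0;0.001 -0.0016 0.0665 -0.003 0.004 0'; python3 inch.py '0 0 0.006 0 0 0;0 0 0.012 0 0 0;0 0 0.012 0 0 0'; python3 - <<'E'
from go import *
clip(-.001,-.022)
s=ctrl.get_state();print(s["ft_force"]@xs,s["ft_force"]@zs)
E
```

```text
time: 16.15
position: [0.6237, -0.2079, 0.3079]
orientation: [[1.0, -0.006, 0.002], [-0.006, -0.866, 0.5], [-0.001, -0.5, -0.866]]
ft_force: [0.7, -0.4, -0.4]
opening: 0.0311
grasp_force: 40.0
time: 16.45
position: [0.6238, -0.2024, 0.297]
orientation: [[1.0, -0.006, 0.002], [-0.007, -0.866, 0.5], [-0.001, -0.5, -0.866]]
ft_force: [0.0, 0.7, -0.3]
opening: 0.0305
grasp_force: 40.0
rel [ 0.0001 -0.0002  0.0193] [-0.0006  0.0002 -0.0023] steps 1.0
0.45585659621634883 -0.5875265973867742
```

```bash
python3 inch.py '0 0 0.006 0 0 0;0 0 0.012 0 0 0;0 0 0.018 0 0 0;0 0 0.02 0 0 0;0 0 0.02 0 0 0'; python3 - <<'E'
from go import *
clip(-.001,-.022)
s=ctrl.get_state();print(s["ft_force"]@xs,s["ft_force"]@zs)
E
```

```text
time: 16.95
position: [0.6239, -0.1922, 0.2795]
orientation: [[1.0, -0.006, 0.002], [-0.006, -0.866, 0.501], [-0.002, -0.501, -0.866]]
ft_force: [0.1, -0.3, -1.3]
opening: 0.0304
grasp_force: 40.0
rel [ 0.0001 -0.0001 -0.001 ] [-0.0008  0.0006 -0.0023] steps 1.0
-0.9688908392768136 -0.9856662243494168
```

```bash
python3 inch.py '0 0 0 0 0 0;0 0 0 0 0 0;0 0 0 0 0 0' 0.042; python3 inch.py '0 0 0 0 0 0;0 0 0 0 0 0;0 0 0 0 0 0' 0.048; python3 inch.py '0 0 0 0 0 0;0 0 0 0 0 0;0 0 0 0 0 0;0 0 0 0 0 0;0 0 0 0 0 0;0 0 0 0 0 0' 0.094; python3 inch.py '0 0 -0.03 0 0 0;0 0 -0.06 0 0 0;0 0 -0.1 0 0 0;0 0 -0.15 0 0 0;0 0 -0.2 0 0 0;0 0 -0.2 0 0 0'
python3 - <<'E'
from go import *
t=viewer.camera("top");s=viewer.camera("side");E=seat+xs*.002+zs*.14
for n,c in(("t",t),("s",s)):
  f=c["frame"];m=cv2.cvtColor(f,cv2.COLOR_BGR2HSV)[...,1]<70;g=cv2.cvtColor(f,cv2.COLOR_BGR2GRAY)
  for nm,x,z in(("mouth",0,-.022),("pin",0,.020),("handle+",.024,.067),("handle-",-.024,.067),("bk0-",.012,-.14),("bktop",.01,0)): print(n,nm,proj(c,E+zs*z+xs*x).round(1))
  x0,y0=(320,195) if n=="t" else (300,165)
  for r in range(y0,y0+(48 if n=="t" else 95),3): print(r,"".join("." if not m[r,q] else "#" if g[r,q]<45 else "o" if g[r,q]<110 else "-" for q in range(x0,x0+75)))
E
```

```text
time: 17.25
position: [0.624, -0.1925, 0.28]
orientation: [[1.0, -0.006, 0.003], [-0.007, -0.866, 0.5], [-0.001, -0.5, -0.866]]
ft_force: [0.1, -0.8, -0.6]
opening: 0.0419
grasp_force: 12.0
time: 17.55
position: [0.624, -0.1924, 0.2799]
orientation: [[1.0, -0.006, 0.003], [-0.007, -0.866, 0.5], [-0.001, -0.5, -0.866]]
ft_force: [0.5, -0.9, -1.0]
opening: 0.0481
grasp_force: 0.5
time: 18.15
position: [0.6239, -0.1924, 0.2798]
orientation: [[1.0, -0.006, 0.002], [-0.007, -0.866, 0.5], [-0.001, -0.5, -0.866]]
ft_force: [-0.7, 0.1, -0.3]
opening: 0.0919
grasp_force: 0.0
time: 18.75
position: [0.6235, -0.296, 0.4585]
orientation: [[1.0, -0.007, 0.01], [-0.011, -0.868, 0.496], [0.005, -0.496, -0.868]]
ft_force: [0.6, 0.1, -0.2]
opening: 0.0943
grasp_force: 0.0
t mouth [[356.1 220.4]]
t pin [[366.6 218.2]]
t handle+ [[370.3 214.5]]
t handle- [[387.9 216.5]]
t bk0- [[325.3 225.7]]
t bktop [[358.  218.9]]
195 ...........................................................................
198 ...........................................................................
201 ..........................
[... 3094 characters left out ...]
.oooooooooooooooooooooooo...................................
237 oo.............oooooooooooooooooooooooo....................................
240 ...oo-........oooooooooooooooooooooooo.....................................
243 ...oo........oooooooooooooooooooooooo......................................
246 ..ooo.......oooooooooooooooooooooooo.......................................
249 .ooo.............oooooooooooooooooo........................................
252 .oo....................ooooooooooo.........................................
255 ooo..........................oooo..........................................
258 oo.........................................................................
```

```bash
python3 -c "
from bench import ctrl, viewer
print(ctrl.hand_in())"
```

```text
the job is handed in; nothing more can be done
None
```

The notebook is seated on the empty easel, the large clamp is clipped over the middle of its top edge and released, and the job was handed in after about 19 s. The last camera check, made on pixel positions rather than by eye, put both within about 2 px of where they should be, though the clamp's pinch force could not be measured and no verdict came back.

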